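Put a wrapped cheese out on the tilted riser and take its surface temperature

ROBOT

A 6-joint arm with a two-finger parallel gripper is mounted at the origin on a cart in front of the work surface, level with it; the furniture and walls round the work are solid. World frame = base frame: x ahead of the robot, y to its left, z up, the work surface at z = 0. Lengths are in m, angles in rad, forces in N, time in s.
With the tool pointing down it reaches from about 0.35 to 0.95 m from the base axis. Payload 17.4 kg.
Tool frame: the origin (TCP) lies midway between the tips of the shut fingers; the grasp point (between the pads) lies behind it (bot.pinch_z is the z of the grasp point in the tool frame, in m); z points along the fingers, y is the line along which they close (so a half turn about z gives the same grasp; the last joint's range is limited). The gripper opens to 93 mm and grips with 3 to 60 N. Pads are 15 mm wide; open, the fingers measure 128 mm over their backs; the gripper's body (75 mm by 188 mm) begins 65 mm behind the grasp point.
Start: joints at [1.147, 0.116, 1.442, -0, 1.584, -0.038], TCP at [0.254, 0.625, 0.219] pointing down, gripper open.
Joint ranges: [-2.83, 2.83], [-0.83, 2.19], [0.07, 2.5], [-1.14, 4.28], [0.01, 3], [-2.97, 2.97]. Speed limits (rad/s): [1.89, 1.89, 2.22, 3.14, 3.14, 3.14].

INTERFACE

Orientations are given as [roll, pitch, yaw] about the fixed x, y, z axes, in that order (R = Rz(yaw) Ry(pitch) Rx(roll)).
In Python, from bench import bot gives the robot as it stands.
- The arm moves only by the tool send_rows, never from a script. Its argument "targets" is a list of rows, each a list of 2 entries, a list of its own where there are three numbers: the shift along the tool's x, y, z in units of 25 mm (1.0 is 25 mm), then the turn, a rotation vector about the tool's x, y, z in units of 5 degrees (1.0 is 5 degrees). In form: [[[tx, ty, tz], [ax, ay, az]], ...]. A call has 1 to 12 rows; each row is the pose to reach, as a shift and turn from the pose commanded when the call began, along the tool's axes at that moment; what a row does not reach only later rows make up. A row lasts 1/10 s, in which the tool goes at most 50 mm and 8.59 degrees, less where a joint would pass 70% of its speed; a pose out of reach is approached as far as the arm can. A call with a gripper value outside its range is refused whole. "hand" is the closure, from 0 (fully open) to 1 (shut), set as the call begins (left out, the last holds). The fingers move at their own pace and stop on an object; "grip_force" is the grip in N (left out, the last holds). Time passes only in rows, so rows that repeat a pose let the fingers close. It gives the time, the measured TCP pose, the force, the opening and the grip force at its end, in the units of the state.
- bot.sense(): the state, without advancing time (a new reading comes with each control period).
- bot.camera(name): name is "scene" or "side" or "wrist"; returns (picture, depth): 480x640x3 uint8, red, green, blue; 480x640 float32, m along the optical axis (not along the pixel's ray), 0 where there is no reading.
- bot.camera_info(name): a dict with "K" (3x3 intrinsics, pixels), "camera_from_world" (4x4, takes a point from world to camera coordinates); the wrist camera has in their place "tool_from_camera" (4x4, takes a point from camera to tool coordinates, whose origin is the TCP and whose axes are the flange's). Camera axes: x right, y down, z forward; pixel columns grow to the right and rows downward; lengths in m; the calibration is good to about 2 mm. A picture is of the moment at which its call begins: read the wrist's pose just before it. camera_info takes no time and is no camera call.
- bot.job_done(): hands the job in; it is judged then, once.
The state is a dict: "time": time; "qpos": joint angles; "qd": joint speeds; "joint_torque": joint torques, N m; "tcp_pos": TCP position; "orientation": TCP orientation; "ft_force": force on the tool from outside, world axes, zero at the start; "torque": the same for the moment, N m; "opening": finger opening in m; "grasp_force": force on a finger pad.
Only numpy, scipy, OpenCV 4.12 (cv2) and the standard library are available. Lean on these libraries where they do the work, as an engineer would, in place of code of your own. Each camera call takes 0.05 s, during which the arm holds its last target. There are 200 camera calls.

TASK

Put the white wrapped cheese block out on the tilted wooden display riser, weigh label up, flat on the slope with its long side along the lip and close to it, and let go of it. Then take the surface thermometer out of its rest and hold its sprung contact disc on the middle of that label, the probe square to the sloping label and the disc gently pushed about half way into its travel, without shoving the cheese or the other goods about. Finish while still holding the thermometer there for the reading; do not put it down.

Things in the scene. Friction and masses are not known exactly. Their poses are not given: they have to be found in the camera images.
- check_block: loose brick-shaped cheese block in white wrap, the only one: firm, 87 mm long, 58 mm wide, 45 mm high (z up), plus a limp 25 mm wrapper tail without substance at its +x end; 0.23 kg. Origin on the underside, 11 mm towards the tail from the middle. Its sides are turned 4 degrees clockwise from its own x: see spot for their direction. Starts flat on the worktop, label up
- spot (a point): centre of the paper weigh label (46 x 31 mm, flat) in the middle of that block's top, 47 mm above its underside. Its x runs along the block's long sides to the tail, y across the 58 mm width, z square out of the top
- riser: fixed display riser of pale wood, 160 mm wide (its y); a board sloping at 20 degrees (0.35 rad), 110 mm deep, low edge (with the lip) towards its -x, which faces the robot; the board's top is 34 mm above the worktop at the lip and 72 mm at the back. Origin under it, on the worktop
- riser_seat (a point): point on the sloping board, midway across it and 31 mm up the slope from the lip, where the middle of the block's underside belongs. Its x points up the slope, y along the lip to the left, z square out of the board. The lip stands 12 mm above the board and is 9 mm thick
- probe_rest: fixed bench rest: dark round foot 80 mm across with an upright metal tube 42 mm across, 90 mm high, bore 25 mm, open at the top. Origin under it on the worktop
- probe: loose surface thermometer upright in the rest, 0.135 kg. Origin: underside of its round black collar (41 mm across, 7 mm high), which sits on the tube's rim; z along the probe to the handle's end. White handle up to z = 96 mm, 36 mm wide along y (grip it this way, within 30 mm of its end), 26 mm thick along x; display on the -x face. Below the collar an 11 mm stem goes 50 mm down, then the disc
- probe_tip (a point): centre of the flat face of the contact disc (16 mm across), on the probe's axis, 72 mm below the probe's origin when the spring is free
- probe_plunger (a joint): how far the contact disc is pushed into the stem, in m: 0 free, 0.012 at the stop; the spring gives 0.5 N per mm (about 3 N half way)
- wedge_front: bystander: cheese wedge 93 x 120 x 58 mm. Origin at its underside
- wheel_a: bystander: small whole cheese, 110 mm across, 50 mm high. Origin at its underside
- wheel_b: bystander: small whole cheese, 110 mm across, 45 mm high. Origin at its underside
- wedge_left: bystander: cheese wedge 126 x 88 x 62 mm. Origin at its underside
- wedge_mid: bystander: cheese wedge 129 x 86 x 60 mm. Origin at its underside
- mustard: bystander: glass jar 66 mm across, 100 mm high. Origin at its underside
- card: bystander: price card in a wooden foot, 23 x 62 x 59 mm. Origin at its underside
There are look-alikes about, which are no part of the job. Leave any green or pink look-alike of the probe alone.

How it is judged:
On the way, in this order (a step that is already met when the one before it is completed fails the run):
1. the wrapped block lies on the riser's slope, along the lip, and is let go (x of spot in the frame of riser_seat between -0.01 and 0.018 m and y of spot in the frame of riser_seat between -0.035 and 0.035 m and z of spot in the frame of riser_seat between 0.041 and 0.053 m and angle between the z axis of spot and the z axis of riser_seat, either way round below 0.1 rad and angle between the x axis of spot and the y axis of riser_seat, either way round below 0.25 rad and contact force between the fingers and check_block below 0.05 N and linear speed of check_block below 0.02 m/s), for 0.3 s.
2. the thermometer is drawn out of its rest (z of probe_tip in the frame of probe_rest above 0.092 m and contact force between the fingers and probe above 1 N), for 0.1 s.
At the end, for the whole second after the job is handed in: Block flat on the riser (0.10 rad), along the lip (0.25 rad), within 18 mm up and 35 mm along of its seat, untouched. Held thermometer still: disc within 11 mm of the label centre, square to the top within 0.13 rad, pushed in 3 to 9.5 mm, under 8 N, clear of rest and riser (distance between probe_tip and spot below 0.011 m and angle between the z axis of probe and the z axis of spot, either way round below 0.13 rad and value of joint probe_plunger between 0.003 and 0.0095 m and contact force between probe_plunger and check_block between 0.8 and 8 N and contact force between the fingers and probe above 1 N and contact force between probe and riser below 0.05 N and contact force between probe and probe_rest below 0.05 N and contact force between the arm and check_block below 0.05 N and linear speed of probe below 0.02 m/s and x of spot in the frame of riser_seat between -0.01 and 0.018 m and y of spot in the frame of riser_seat between -0.035 and 0.035 m and z of spot in the frame of riser_seat between 0.041 and 0.053 m and angle between the z axis of spot and the z axis of riser_seat, either way round below 0.1 rad and angle between the x axis of spot and the y axis of riser_seat, either way round below 0.25 rad); the arm keeps its last pose, push and grip.
It fails at once if the thermometer is driven hard into the cheese (over 15 N) (contact force between probe and check_block above 15 N).
It fails at once if another article on the worktop is pushed more than 30 mm (distance of any of wedge_front, wheel_a, wheel_b, wedge_left, wedge_mid, mustard, card from where it was at the start of the episode above 0.03 m).
It also fails if it takes over 61 s, if anything falls off the work surface, if the arm or the gripper's body presses on something with over 40 N, if the wrist force passes 120 N, or if a joint passes its speed limit or range.

## Working session

There is one attempt and no reset: what is moved stays moved. The work goes in short steps, Python scripts to look and compute and a tool call to move; the robot and the scene stay as the last step left them, time stands still between calls to the robot, and variables do not carry over. Pictures are saved under pics/ and viewed, at most 13 in all, crops included, and the job is handed in when it is done.

Besides the shell and the picture viewer there is one more tool, called after "Call:" as a command line: name --argument value ..., lists and objects as JSON in quotes. send_rows: Moves the arm, as the interface text tells. Its arguments: {"type":"object","properties":{"targets":{"type":"array","items":{"type":"array"}},"hand":{"type":"number"},"grip_force":{"type":"number"}},"required":["targets"]}

```bash
mkdir -p pics; cat > h.py <<'E'
import numpy as np, cv2
from scipy.spatial.transform import Rotation as R
from bench import bot
def grab(n):
    s=bot.sense(); p,d=bot.camera(n); i=bot.camera_info(n)
    if 'camera_from_world' in i: T=np.linalg.inv(i['camera_from_world'])
    else:
        W=np.eye(4);W[:3,:3]=R.from_euler('xyz',s['orientation']).as_matrix();W[:3,3]=s['tcp_pos'];T=W@np.array(i['tool_from_camera'])
    K=np.array(i['K']);v,u=np.mgrid[:480,:640]
    c=np.stack([(u-K[0,2])/K[0,0]*d,(v-K[1,2])/K[1,1]*d,d],-1)
    P=c@T[:3,:3].T+T[:3,3]; P[d==0]=np.nan
    return p,P,T,K
def save(n,p): cv2.imwrite('pics/'+n,np.ascontiguousarray(p[...,::-1]))
E
python3 - <<'E'
from h import *
for n in('scene','side'):
    p,P,T,K=grab(n);save(n+'0.png',p);np.savez(n+'0.npz',p=p,P=P,T=T,K=K);print(n,T[:3,3].round(3),T[:3,2].round(2))
s=bot.sense();print(s,bot.pinch_z)
E
```

```text
scene [-0.21  -1.005  1.156] [ 0.48  0.54 -0.69]
side [ 0.396 -1.329  1.001] [ 0.1   0.78 -0.61]
{'time': 0.1, 'qpos': array([ 1.14721830e+00,  1.16484712e-01,  1.44220037e+00,  1.15562356e-05,
        1.58401884e+00, -3.77880480e-02]), 'qd': array([-0.00041926, -0.00231457, -0.00177417,  0.00026317,  0.00051716,
        0.00070651]), 'joint_torque': array([ 1.73776411e-03, -7.22890735e+01, -6.23859859e+01,  7.82159460e-02,
        2.27062911e-02, -8.32062210e-05]), 'tcp_pos': array([0.25391737, 0.62521929, 0.21794634]), 'orientation': array([-3.14048262e+00, -5.35297307e-05,  2.75580279e+00]), 'ft_force': array([-0.4582108 , -0.34791485,  0.1285837 ]), 'torque': array([ 0.02283232, -0.04416418,  0.03533437]), 'grasp_force': 0.0, 'opening': 0.0929219652797792} -0.0188
```

View pics/scene0.png

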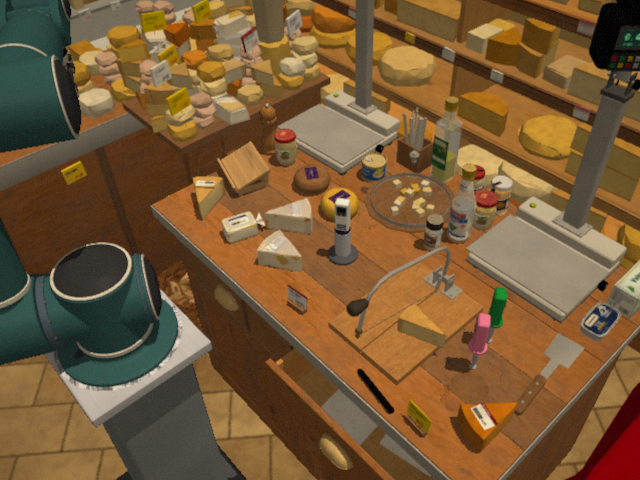

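View pics/side0.png

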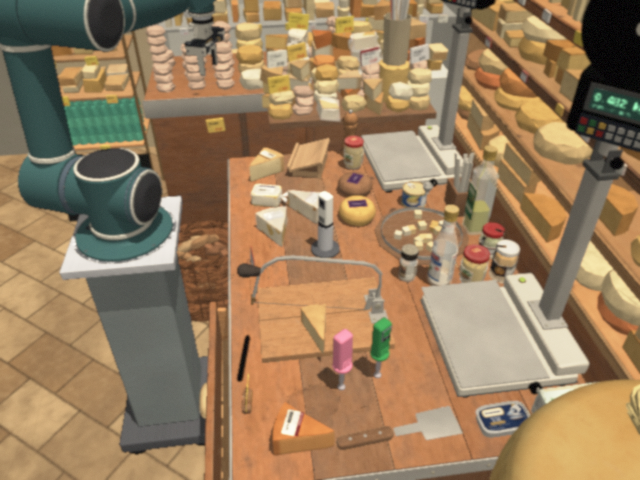

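The white wrapped block is at scene (240,227), the riser at (245,170), and the white probe in its rest at (343,230). The green (498,308) and pink (482,333) probes are look-alikes. The wedges at (290,216) and (280,252) are triangular, so neither is the block. I'll confirm with an enlarged crop and a top-down map.

```bash
python3 - <<'E'
from h import *
a=np.load('scene0.npz');b=np.load('side0.npz')
for n,px in dict(block=(240,227),tail=(260,217),probe=(343,230),foot=(343,257),riser=(240,165)).items(): print(n,a['P'][px[1],px[0]].round(3))
c=cv2.resize(a['p'][140:290,160:380],None,fx=3.6,fy=3.6,interpolation=cv2.INTER_CUBIC)[:, :800]
save('crop.png',c)
# top-down map: 1px=1mm, x up, y left
H=np.full((600,800),-1.);I=np.zeros((600,800,3),np.uint8)
for q in(b,a):
    P=q['P'].reshape(-1,3);C=q['p'].reshape(-1,3)
    k=np.isfinite(P).all(1)&(P[:,2]<.25)&(P[:,2]>-.02);P=P[k];C=C[k]
    o=np.argsort(P[:,2]);P=P[o];C=C[o]
    r=np.round((.85-P[:,0])*1000).astype(int);cc=np.round((.75-P[:,1])*1000).astype(int)
    for i in range(len(P)):
        if 1<=r[i]<599 and 1<=cc[i]<799 and P[i,2]>=H[r[i],cc[i]]: H[r[i]-1:r[i]+2,cc[i]-1:cc[i]+2]=P[i,2];I[r[i]-1:r[i]+2,cc[i]-1:cc[i]+2]=C[i]
save('top.png',I)
E
```

```text
block [0.406 0.069 0.041]
tail [0.477 0.076 0.028]
probe [ 0.553 -0.178  0.103]
foot [ 0.546 -0.185  0.016]
riser [0.563 0.282 0.049]
```

View pics/crop.png

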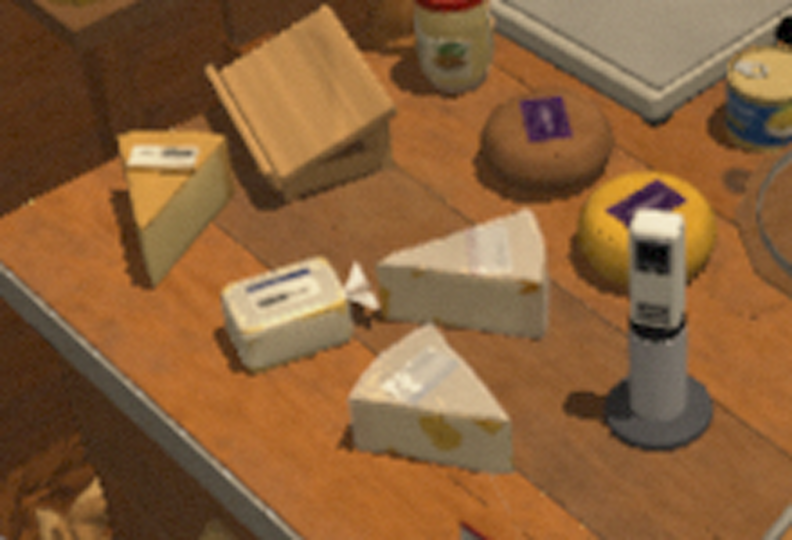

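View pics/top.png

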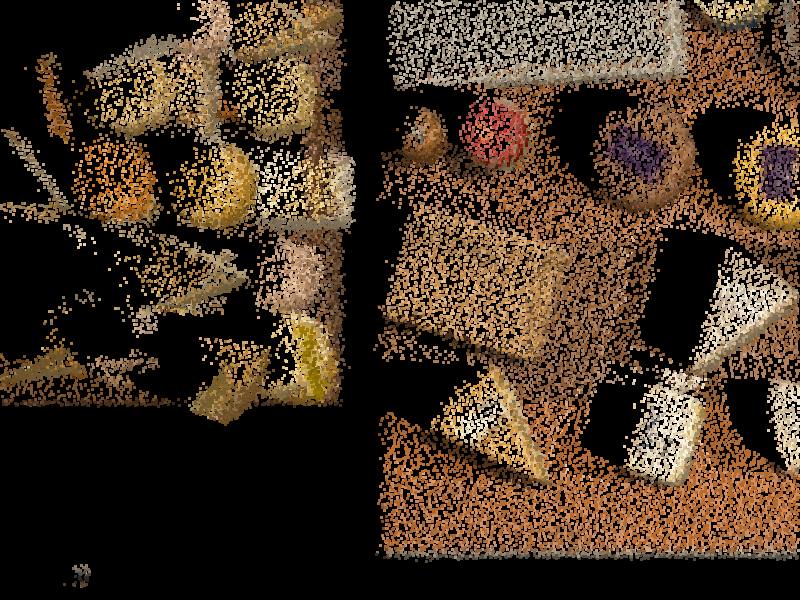

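The crop confirms the white wrapped brick with its tail (crop 290,310), the pale riser with the lip at its lower left (crop 240,140), and the white probe (crop 657,300). Next I measure the poses.

```bash
python3 - <<'E'
from h import *
a=np.load('scene0.npz');b=np.load('side0.npz')
for nm,q in(('scene',a),('side',b)):
    print(nm);P=q['P'].reshape(-1,3);C=q['p'].reshape(-1,3).astype(int)
    P=np.nan_to_num(P,nan=-9)
    def box(x0,x1,y0,y1,z0,z1): return P[(P[:,0]>x0)&(P[:,0]<x1)&(P[:,1]>y0)&(P[:,1]<y1)&(P[:,2]>z0)&(P[:,2]<z1)]
    t=box(.3,.55,-.1,.4,-.01,.01);print('table z',np.median(t[:,2]).round(4))
    m=box(.36,.48,.035,.14,.036,.06);r=cv2.minAreaRect((m[:,:2]*1000).astype(np.float32));print('block',len(m),r,np.median(m[:,2]))
    m=box(.36,.48,.035,.14,.01,.06);print(' all',cv2.minAreaRect((m[:,:2]*1000).astype(np.float32)))
    m=box(.49,.66,.17,.39,.03,.085)
    for _ in range(6):
        A=np.c_[m[:,:2],np.ones(len(m))];c=np.linalg.lstsq(A,m[:,2],rcond=None)[0];e=m[:,2]-A@c;m2=m[abs(e)<max(2*e.std(),.004)]
        if len(m2)==len(m):break
        m=m2
    n=np.array([-c[0],-c[1],1]);n/=np.linalg.norm(n);print('riser',c,'tilt',np.degrees(np.arccos(n[2])),'uphill yaw',np.degrees(np.arctan2(c[1],c[0])),len(m),e.std())
    yw=np.arctan2(c[1],c[0]);u=np.array([np.cos(yw),np.sin(yw)]);v=np.array([-u[1],u[0]])
    print(' rect',cv2.minAreaRect((m[:,:2]*1000).astype(np.float32)), 'along u',np.percentile(m[:,:2]@u,[0,1,99,100]),'v',np.percentile(m[:,:2]@v,[0,1,99,100]))
    m=box(.49,.62,-.25,-.12,.115,.178);print('handle',len(m),cv2.minAreaRect((m[:,:2]*1000).astype(np.float32)))
    m=box(.49,.62,-.25,-.12,.178,.21);print('handletop',len(m),m[:,2].max() if len(m) else 0,cv2.minAreaRect((m[:,:2]*1000).astype(np.float32)) if len(m) else 0)
    for z0,z1 in((.02,.085),):
        m=box(.49,.62,-.25,-.12,z0,z1);# circle fit r=21mm
        from scipy.optimize import least_squares
        f=least_squares(lambda p:np.hypot(m[:,0]-p[0],m[:,1]-p[1])-.021,[.56,-.17],loss='soft_l1',f_scale=.001);print('tube',len(m),f.x,np.std(f.fun))
E
```

```text
scene
table z -0.0013
block 526 ((427.45684814453125, 80.03720092773438), (65.06192779541016, 119.43123626708984), 73.2482681274414) 0.04477529323622531
 all ((427.41473388671875, 80.04986572265625), (65.06192779541016, 119.93820190429688), 73.2482681274414)
riser [ 0.33561053 -0.10084098 -0.11291453] tilt 19.31214802147229 uphill yaw -16.723959761650242 1162 0.0024373939063697106
 rect ((566.9381713867188, 274.13519287109375), (169.60198974609375, 112.53856658935547), 73.6600112915039) along u [0.40766496 0.41589331 0.51877926 0.52078506] v [0.3409101  0.34515485 0.50541727 0.51072649]
handle 301 ((553.3822021484375, -172.94461059570312), (25.967512130737305, 37.227088928222656), 47.69155502319336)
handletop 108 0.1897097142873334 ((559.0571899414062, -167.02291870117188), (29.163394927978516, 36.29573059082031), 41.449989318847656)
tube 299 [ 0.56187016 -0.16451129] 0.0018259578151541762
side
table z 0.0019
block 375 ((428.20770263671875, 85.21928405761719), (68.98219299316406, 112.38352966308594), 77.12162780761719) 0.047826706797308605
 all ((428.1640625, 85.02839660644531), (69.3738021850586, 112.38352966308594), 77.12162780761719)
riser [ 0.34030748 -0.10251861 -0.11266753] tilt 19.565934813384537 uphill yaw -16.765079667423404 706 0.0022236791079493106
 rect ((573.0511474609375, 273.36431884765625), (167.69227600097656, 112.87993621826172), 71.36766052246094) along u [0.4110103  0.4161051  0.52319036 0.52562092] v [0.34321038 0.34662286 0.50718603 0.51112502]
handle 275 ((559.8817138671875, -173.45460510253906), (23.260154724121094, 39.87041091918945), 66.73312377929688)
handletop 104 0.19142369623477629 ((563.1052856445312, -165.2972869873047), (28.094213485717773, 38.50911331176758), 33.92015838623047)
tube 275 [ 0.5644541  -0.16257746] 0.002018598554575389
```

```bash
cat >> h.py <<'E'
def pose(): s=bot.sense(); return np.array(s['tcp_pos']),R.from_euler('xyz',s['orientation']),s
def toolR(yawx,tilt_dir=None,tilt=0):
    """tool z down, tool x at yawx (deg); then tilted so tool z leans to tilt_dir (deg, heading) by tilt"""
    r=R.from_euler('xyz',[180,0,yawx],degrees=True)
    if tilt_dir is not None:
        h=np.radians(tilt_dir);ax=np.array([np.sin(h),-np.cos(h),0])  # rotates -z towards heading
        r=R.from_rotvec(ax*np.radians(tilt))*r
    return r
def go(p,r):
    p0,r0,s=pose();sh=r0.inv().apply(np.array(p)-p0)/.025;tu=np.degrees((r0.inv()*r).as_rotvec())/5
    print('shift',sh.round(2),'turn',tu.round(2),'len mm',(25*np.linalg.norm(sh)).round(),'t',s['time'])
E
python3 - <<'E'
from h import *
print(np.round(bot.camera_info('wrist')['tool_from_camera'],3))
r=toolR(0,-16.7,20);print(r.apply([0,0,1]))
go([.40,.083,.22],toolR(165))
E
```

```text
[[-0.    -0.959 -0.282  0.078]
 [ 1.     0.    -0.001 -0.001]
 [ 0.001 -0.282  0.959 -0.166]
 [ 0.     0.     0.     1.   ]]
[ 0.32759459 -0.09828309 -0.93969262]
shift [-13.58 -17.9   -0.06] turn [-0.01 -0.   -1.42] len mm 562.0 t 0.1
```

Call:
send_rows --targets '[[[-1.1,-1.5,0],[0,0,-0.1]],[[-2.4,-3.2,0],[0,0,-0.3]],[[-3.7,-4.9,0],[0,0,-0.4]],[[-5,-6.6,0],[0,0,-0.5]],[[-6.3,-8.3,0],[0,0,-0.7]],[[-7.6,-10,0],[0,0,-0.8]],[[-8.9,-11.7,0],[0,0,-0.9]],[[-10.2,-13.4,0],[0,0,-1.1]],[[-11.5,-15.1,0],[0,0,-1.2]],[[-12.6,-16.6,0],[0,0,-1.3]],[[-13.6,-17.9,0],[0,0,-1.4]],[[-13.6,-17.9,0],[0,0,-1.4]]]' --hand 0

```text
time: 1.3
tcp_pos: [0.401, 0.0793, 0.2186]
orientation: [-3.141, 0.001, 2.875]
ft_force: [0.1, 0.1, 1.1]
opening: 0.0932
grasp_force: 0.0
```

```bash
python3 - <<'E'
from h import *
print(pose()[0],np.degrees(pose()[2]['orientation']),pose()[2]['qpos'])
p,P,T,K=grab('wrist');np.savez('w1.npz',p=p,P=P,T=T,K=K);save('w1.png',p)
Q=np.nan_to_num(P.reshape(-1,3),nan=-9)
m=Q[(abs(Q[:,0]-.427)<.07)&(abs(Q[:,1]-.085)<.06)&(Q[:,2]>.038)&(Q[:,2]<.06)]
print(len(m),np.median(m[:,2]),cv2.minAreaRect((m[:,:2]*1000).astype(np.float32)),m.min(0),m.max(0))
t=Q[abs(Q[:,2])<.01];print(np.median(t[:,2]))
E
```

```text
[0.40097795 0.07929154 0.2186083 ] [-1.79968699e+02  3.31334358e-02  1.64712998e+02] [ 1.33339614e-01 -4.92545849e-01  1.96753936e+00 -7.31761008e-04
  1.66627933e+00 -1.17071792e+00]
6307 0.04711548550029887 ((440.55780029296875, 81.34352111816406), (60.421566009521484, 135.38687133789062), 73.42301940917969) [0.37052827 0.0332274  0.03804706] [0.4969857  0.12595731 0.05998737]
5.9877218048981495e-05
```

View pics/w1.png

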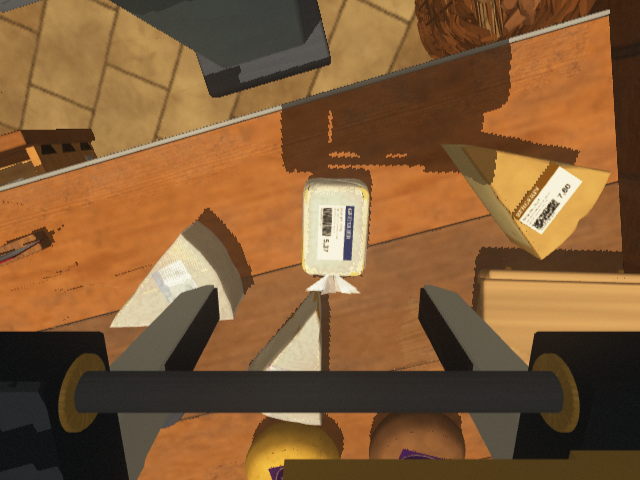

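The wrist view shows the block top at cols 303–369, rows 178–275, its label centre near (337,232), and the tail below it at (333,285). I take the exact pose from the pixels in that window, without the tail.

```bash
python3 - <<'E'
from h import *
q=np.load('w1.npz');P=q['P'];
W=P[170:277,290:380].reshape(-1,3)
m=W[(W[:,2]>.042)&(W[:,2]<.055)]
print(len(m),cv2.minAreaRect((m[:,:2]*1000).astype(np.float32)))
print('label c',P[225:240,330:345].reshape(-1,3).mean(0))
for a,b in(((182,306),(270,304)),((182,367),(270,363)),((205,321),(258,320)),((205,353),(258,351))):
    d=P[b]-P[a];print(np.degrees(np.arctan2(d[1],d[0])).round(1))
m2=(m[:,:2]-m[:,:2].mean(0))*1000;best=min(((lambda w:(np.ptp(np.percentile(m2@[-np.sin(w),np.cos(w)],[1,99])),np.degrees(w)))(np.radians(x))) for x in np.arange(-30,0,.5));print(best)
# riser part visible
E
```

```text
5735 ((417.806884765625, 88.29740905761719), (58.58726501464844, 86.39945983886719), 73.00304412841797)
label c [nan nan nan]
-16.5
-19.6
-16.3
-16.1
(np.float64(56.50011783643552), np.float64(-18.5))
```

```bash
python3 - <<'E'
from h import *
go([.4178,.0883,.10],toolR(163));go([.4178,.0883,.019],toolR(163))
E
```

```text
shift [-0.54  0.53  4.74] turn [-0.01  0.    0.34] len mm 120.0 t 1.35
shift [-0.54  0.54  7.98] turn [-0.01  0.    0.34] len mm 200.0 t 1.35
```

Call:
send_rows --targets '[[[-0.3,0.3,1],[0,0,0.2]],[[-0.5,0.5,2.5],[0,0,0.3]],[[-0.54,0.54,4],[0,0,0.34]],[[-0.54,0.54,5.2],[0,0,0.34]],[[-0.54,0.54,6.2],[0,0,0.34]],[[-0.54,0.54,7],[0,0,0.34]],[[-0.54,0.54,7.6],[0,0,0.34]],[[-0.54,0.54,7.95],[0,0,0.34]],[[-0.54,0.54,7.95],[0,0,0.34]]]'

```text
time: 2.25
tcp_pos: [0.4165, 0.0926, 0.0189]
orientation: [-3.141, -0.002, 2.849]
ft_force: [-0.6, 0.8, -0.4]
opening: 0.093
grasp_force: 0.0
```

Call:
send_rows --targets '[[[0,0,0],[0,0,0]],[[0,0,0],[0,0,0]],[[0,0,0],[0,0,0]],[[0,0,0],[0,0,0]],[[0,0,0],[0,0,0]],[[0,0,0],[0,0,0]],[[0,0,0],[0,0,0]],[[0,0,0],[0,0,0]]]' --hand 1 --grip_force 20

```text
time: 3.05
tcp_pos: [0.4173, 0.0922, 0.0202]
orientation: [-3.141, 0.0, 2.848]
ft_force: [-1.3, -1.9, 6.0]
opening: 0.0581
grasp_force: 20.0
```

```bash
python3 - <<'E'
from h import *
go([.5506,.2795,.19],toolR(73.3))
go([.5506,.2795,.19],toolR(73.3,-16.7,20))
E
```

```text
shift [-2.94  8.71 -6.79] turn [ 0.    0.   17.98] len mm 286.0 t 3.05
shift [-2.94  8.71 -6.79] turn [-3.14 -3.13 17.78] len mm 286.0 t 3.05
```

Call:
send_rows --targets '[[[0,0,-0.8],[0,0,0]],[[0,0,-2.2],[0,0,0]],[[0,0,-3.8],[0,0,0.8]],[[-0.2,0.5,-5.2],[0,0,2.2]],[[-0.6,1.6,-6.2],[0,0,3.7]],[[-1.0,2.9,-6.8],[0,0,5.2]],[[-1.4,4.2,-6.8],[0,0,6.7]],[[-1.8,5.4,-6.8],[0,0,8.2]],[[-2.2,6.6,-6.8],[0,0,9.7]],[[-2.5,7.6,-6.8],[0,0,11.2]],[[-2.8,8.3,-6.8],[0,0,12.7]],[[-2.94,8.71,-6.8],[0,0,14]]]'

```text
time: 4.25
tcp_pos: [0.5509, 0.2807, 0.1887]
orientation: [-3.14, 0.0, 1.622]
ft_force: [-0.5, 0.2, -2.6]
opening: 0.0582
grasp_force: 20.0
```

Call:
send_rows --targets '[[[0,0,0],[0,0,1.4]],[[0,0,0],[0,0,2.8]],[[0,0,0],[0,0,4]],[[0,0,0],[0,0,4]],[[0,0,0],[0,0,4]],[[0,0,0],[0,0,4]]]'

```text
time: 4.85
tcp_pos: [0.5504, 0.2795, 0.1897]
orientation: [-3.141, 0.0, 1.28]
ft_force: [0.3, 0.3, -2.5]
opening: 0.0582
grasp_force: 20.0
```

```bash
python3 - <<'E'
from h import *
print(pose()[2]['opening'],pose()[0])
p,P,T,K=grab('wrist');np.savez('w2.npz',p=p,P=P,T=T,K=K);save('w2.png',p)
E
```

```text
0.05824708901109375 [0.55041909 0.27954172 0.18967369]
```

View pics/w2.png

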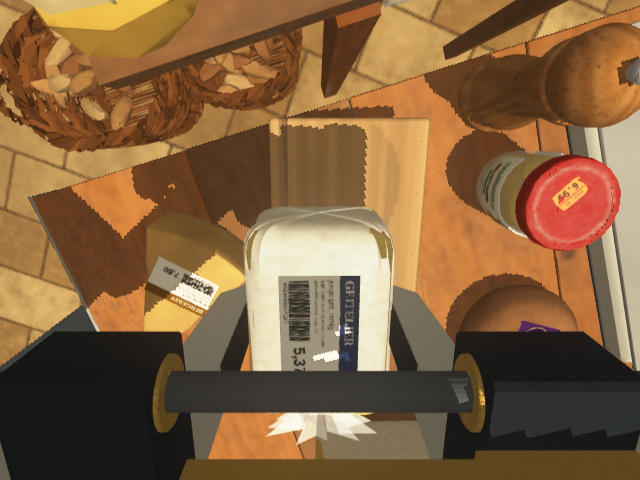

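The block is held level. The riser's left part shows at cols 270–428, rows 118–205, with the lip along cols 270–282. I use this close view to refine the seat.

```bash
python3 - <<'E'
from h import *
q=np.load('w2.npz');P=q['P'];W=P[105:206,255:440].reshape(-1,3);W=W[np.isfinite(W).all(1)&(W[:,2]>.02)&(W[:,2]<.1)]
m=W
for _ in range(15):
    A=np.c_[m[:,:2],np.ones(len(m))];c=np.linalg.lstsq(A,m[:,2],rcond=None)[0];e=m[:,2]-A@c;k=abs(e)<max(2.5*e.std(),.002)
    if k.all():break
    m=m[k]
print(c,'tilt',np.degrees(np.arctan(np.hypot(*c[:2]))),'yaw',np.degrees(np.arctan2(c[1],c[0])),len(m),e.std())
# end edge direction & extents
for y in(-16.7,):
    h=np.radians(y);u=np.array([np.cos(h),np.sin(h)]);v=np.array([-u[1],u[0]])
    print('u',np.percentile(m[:,:2]@u,[0,1,99,100]).round(4),'v',np.percentile(m[:,:2]@v,[0,1,99,100]).round(4))
    e=W[:,2]-np.c_[W[:,:2],np.ones(len(W))]@c;U=W[:,:2]@u
    for a in np.arange(.398,.44,.003):
        k=(U>a)&(U<a+.003);print(round(a,3),k.sum(),(np.median(W[k,2]).round(4),np.median(e[k]).round(4)) if k.any() else '')
    print('z at u=.447 v=.426',c[:2]@(.447*u+.426*v)+c[2])
# edge along lip: per row, min u col
R_=[]
for r in range(126,200,4):
    L=P[r,262:300];L=L[np.isfinite(L).all(1)&(L[:,2]>.03)];R_.append(L[np.argmin(L[:,:2]@u)])
R_=np.array(R_);f=np.polyfit(R_[:,1],R_[:,0],1);print('lip line yaw',np.degrees(np.arctan2(1,f[0])),'res',np.std(R_[:,0]-np.polyval(f,R_[:,1])))
E
```

```text
[ 0.34670131 -0.10884008 -0.11653768] tilt 19.97033686805103 yaw -17.42865861717003 12147 0.0007485097124562403
u [0.4185 0.421  0.523  0.5247] v [0.4397 0.4429 0.5079 0.5089]
0.398 0 
0.401 0 
0.404 0 
0.407 72 (np.float64(0.0421), np.float64(0.012))
0.41 305 (np.float64(0.0434), np.float64(0.0127))
0.413 339 (np.float64(0.0443), np.float64(0.0124))
0.416 392 (np.float64(0.0425), np.float64(0.0095))
0.419 382 (np.float64(0.0351), np.float64(0.0011))
0.422 300 (np.float64(0.0349), np.float64(-0.0002))
0.425 332 (np.float64(0.0362), np.float64(-0.0))
0.428 310 (np.float64(0.0373), np.float64(-0.0))
0.431 328 (np.float64(0.0384), np.float64(0.0))
0.434 322 (np.float64(0.0394), np.float64(-0.0))
0.437 327 (np.float64(0.0406), np.float64(-0.0))
z at u=.447 v=.426 0.04391321373073018
lip line yaw 72.94319269826093 res 0.00023881967201914585
```

```bash
cat >> h.py <<'E'
RY=-17.1;h_=np.radians(RY);t_=np.radians(20)
n_=np.array([-np.sin(t_)*np.cos(h_),-np.sin(t_)*np.sin(h_),np.cos(t_)])
s_=np.array([np.cos(t_)*np.cos(h_),np.cos(t_)*np.sin(h_),np.sin(t_)])
seat=np.array([.5527,.2810,.0445])
E
python3 - <<'E'
from h import *
for d in(.06,.001): go(seat+.003*s_+(.0202+d)*n_,toolR(72.9,RY,20))
E
```

```text
shift [ 0.09 -0.91  2.75] turn [-4.   -0.01  0.08] len mm 73.0 t 4.9
shift [ 0.08 -0.11  4.97] turn [-4.   -0.01  0.08] len mm 124.0 t 4.9
```

Call:
send_rows --targets '[[[0,-0.2,0.4],[-0.8,0,0]],[[0.05,-0.5,1.2],[-2,0,0.05]],[[0.09,-0.8,2.1],[-3.2,0,0.08]],[[0.09,-0.91,2.6],[-4,0,0.08]],[[0.09,-0.91,2.75],[-4,0,0.08]],[[0.09,-0.75,3.2],[-4,0,0.08]],[[0.09,-0.55,3.75],[-4,0,0.08]],[[0.08,-0.37,4.25],[-4,0,0.08]],[[0.08,-0.22,4.65],[-4,0,0.08]],[[0.08,-0.15,4.85],[-4,0,0.08]],[[0.08,-0.11,4.97],[-4,0,0.08]],[[0.08,-0.11,4.97],[-4,0,0.08]]]'

```text
time: 6.1
tcp_pos: [0.5486, 0.2822, 0.0655]
orientation: [2.793, -0.001, 1.27]
ft_force: [-0.3, -0.3, -4.0]
opening: 0.0586
grasp_force: 20.0
```

Call:
send_rows --targets '[[[0,0,0.02],[0,0,0]],[[0,0,0.04],[0,0,0]],[[0,0,0.04],[0,0,0]]]'

```text
time: 6.4
tcp_pos: [0.5488, 0.2823, 0.065]
orientation: [2.792, -0.002, 1.271]
ft_force: [-0.2, 0.6, -2.8]
opening: 0.0582
grasp_force: 20.0
```

Call:
send_rows --targets '[[[0,0,0.03],[0,0,0]],[[0,0,0.06],[0,0,0]],[[0,0,0.06],[0,0,0]]]'

```text
time: 6.7
tcp_pos: [0.549, 0.2823, 0.0647]
orientation: [2.793, -0.002, 1.27]
ft_force: [-16.4, -2.0, 15.7]
opening: 0.0582
grasp_force: 20.0
```

Call:
send_rows --targets '[[[0,0,-0.03],[0,0,0]],[[0,0,-0.03],[0,0,0]]]'

```text
time: 6.9
tcp_pos: [0.549, 0.2823, 0.0648]
orientation: [2.792, -0.002, 1.271]
ft_force: [-7.0, -0.5, 6.4]
opening: 0.0581
grasp_force: 20.0
```

Call:
send_rows --targets '[[[0,0,0],[0,0,0]],[[0,0,0],[0,0,0]],[[0,0,0],[0,0,0]],[[0,0,0],[0,0,0]],[[0,0,0],[0,0,0]]]' --hand 0

```text
time: 7.4
tcp_pos: [0.549, 0.2821, 0.064]
orientation: [2.793, -0.001, 1.271]
ft_force: [-1.1, -0.1, 0.4]
opening: 0.0914
grasp_force: 0.0
```

Call:
send_rows --targets '[[[0,0,-0.5],[0,0,0]],[[0,0,-1.5],[0,0,0]],[[0,0,-2.8],[0,0,0]],[[0,0,-4],[0,0,0]],[[0,0,-5],[0,0,0]],[[0,0,-5.4],[0,0,0]],[[0,0,-5.4],[0,0,0]],[[0,0,-5.4],[0,0,0]]]'

```text
time: 8.2
tcp_pos: [0.5047, 0.2954, 0.1899]
orientation: [2.793, -0.0, 1.271]
ft_force: [-0.0, 0.3, -0.4]
opening: 0.093
grasp_force: 0.0
```

```bash
python3 - <<'E'
from h import *
print(pose()[0],pose()[2]['opening'])
p,P,T,K=grab('wrist');np.savez('w3.npz',p=p,P=P,T=T,K=K);save('w3.png',p)
E
```

```text
[0.50472357 0.29542173 0.18987184] 0.0930169528603521
```

View pics/w3.png

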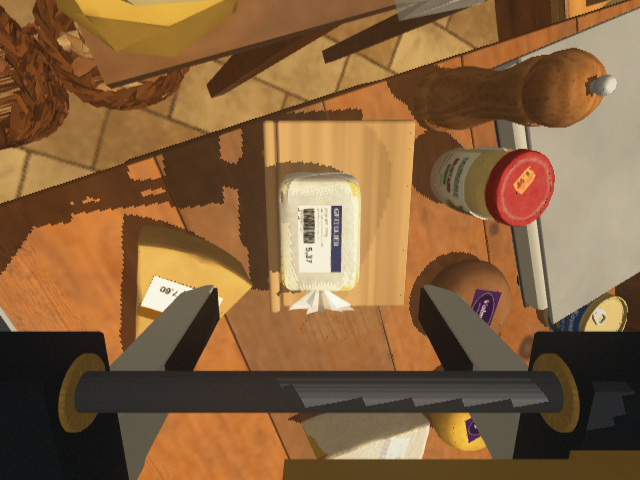

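The block lies released on the board along the lip, top at cols 282–360, rows 173–292, label centre about (321,239). The other goods haven't moved. I fit the top plane.

```bash
python3 - <<'E'
from h import *
q=np.load('w3.npz');P=q['P'];W=P[165:293,275:365].reshape(-1,3);W=W[np.isfinite(W).all(1)]
w_=np.cross(n_,s_)
B=np.stack([s_,w_,n_]);L=(W-seat)@B.T
m=L[(L[:,2]>.040)&(L[:,2]<.055)]
r=cv2.minAreaRect((m[:,:2]*1000).astype(np.float32));print('rect in seat frame',r)
A=np.c_[m[:,:2],np.ones(len(m))];k=abs(m[:,2]-np.median(m[:,2]))<.003;c=np.linalg.lstsq(A[k],m[k,2],rcond=None)[0];print('top plane',c)
l=P[207:271,301:344].reshape(-1,3);l=l[np.isfinite(l).all(1)];print('label',((l-seat)@B.T).mean(0),l.mean(0),len(l))
# board check
b=P[150:300,372:402].reshape(-1,3);b=(b[np.isfinite(b).all(1)]-seat)@B.T;A=np.c_[b[:,:2],np.ones(len(b))];print('board',np.linalg.lstsq(A,b[:,2],rcond=None)[0])
go([.563,-.1635,.30],toolR(-52+90))
E
```

```text
rect in seat frame ((4.15608024597168, -1.2581062316894531), (59.57457733154297, 86.66399383544922), 0.7088197469711304)
top plane [ 4.55857413e-06 -4.88364246e-03  4.69182934e-02]
label [ 0.00613093 -0.00114944  0.04799538] [0.54217881 0.28303414 0.0916978 ] 2743
board [-1.49344560e-03 -1.09830898e-04 -2.83167970e-05]
shift [-16.84   8.7   -1.55] turn [ 3.86 -1.21  6.89] len mm 476.0 t 8.25
```

Call:
send_rows --targets '[[[-1,0.5,-0.4],[0.2,-0.1,0.4]],[[-2.4,1.2,-0.8],[0.6,-0.2,1.1]],[[-4,2,-1.1],[1,-0.3,1.8]],[[-5.6,2.9,-1.4],[1.4,-0.4,2.5]],[[-7.2,3.7,-1.55],[1.8,-0.55,3.2]],[[-8.8,4.5,-1.55],[2.2,-0.7,3.9]],[[-10.4,5.4,-1.55],[2.6,-0.8,4.6]],[[-12,6.2,-1.55],[3,-0.9,5.3]],[[-13.6,7,-1.55],[3.3,-1,5.9]],[[-15.1,7.8,-1.55],[3.6,-1.1,6.4]],[[-16.2,8.4,-1.55],[3.8,-1.2,6.7]],[[-16.84,8.7,-1.55],[3.86,-1.21,6.89]]]'

```text
time: 9.45
tcp_pos: [0.5632, -0.1659, 0.2995]
orientation: [-3.14, -0.0, 0.66]
ft_force: [1.4, 0.3, -0.0]
opening: 0.0928
grasp_force: 0.0
```

Call:
send_rows --targets '[[[0,0,0],[0,0,0]],[[0,0,0],[0,0,0]],[[0,0,0],[0,0,0]],[[0,0,0],[0,0,0]]]'

```text
time: 9.85
tcp_pos: [0.5628, -0.162, 0.3012]
orientation: [3.141, -0.002, 0.665]
ft_force: [-0.3, -0.5, 0.5]
opening: 0.093
grasp_force: 0.0
```

```bash
python3 - <<'E'
from h import *
print(pose()[0],np.degrees(pose()[2]['orientation']))
p,P,T,K=grab('wrist');np.savez('w4.npz',p=p,P=P,T=T,K=K);save('w4.png',p)
W=P.reshape(-1,3);W=W[np.isfinite(W).all(1)]
W=W[(abs(W[:,0]-.563)<.05)&(abs(W[:,1]+.1635)<.05)]
for z0,z1 in((.18,.2),(.183,.19),(.11,.2),(.088,.1)):
    m=W[(W[:,2]>z0)&(W[:,2]<z1)];print(z0,len(m),cv2.minAreaRect((m[:,:2]*1000).astype(np.float32)) if len(m)>5 else'', np.median(m[:,2]) if len(m) else '')
E
```

```text
[ 0.56284545 -0.16204004  0.30120581] [ 1.79960397e+02 -1.16412613e-01  3.80931936e+01]
0.18 1478 ((564.987548828125, -165.16848754882812), (26.184932708740234, 35.73570251464844), 33.99527359008789) 0.1854952374881382
0.183 1298 ((565.070068359375, -164.98031616210938), (24.152204513549805, 34.08857345581055), 33.941802978515625) 0.18564683971607127
0.11 2202 ((564.8971557617188, -165.18032836914062), (28.055782318115234, 36.00151062011719), 33.05455780029297) 0.184454019667844
0.088 308 ((572.5735473632812, -158.316650390625), (20.84395980834961, 40.328277587890625), 43.1323356628418) 0.0966746572244844
```

View pics/w4.png

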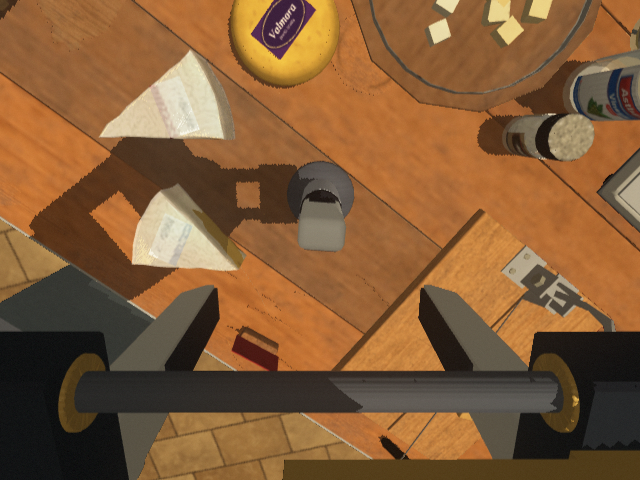

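The white probe's handle top is at (322,228) with the rest behind it at (320,190). The grasp needs the tool at yaw 34°, over (0.565,-0.165).

```bash
python3 - <<'E'
from h import *
go([.565,-.1651,.151],toolR(34))
E
```

```text
shift [-0.02  0.14  6.01] turn [ 0.01 -0.02  0.82] len mm 150.0 t 9.9
```

Call:
send_rows --targets '[[[0,0.05,0.6],[0,0,0.3]],[[0,0.14,1.5],[0,0,0.8]],[[0,0.14,2.4],[0,0,0.82]],[[0,0.14,2.8],[0,0,0.82]],[[0,0.14,3],[0,0,0.82]],[[0,0.14,3],[0,0,0.82]],[[0,0.14,3],[0,0,0.82]]]'

```text
time: 10.6
tcp_pos: [0.5655, -0.166, 0.2271]
orientation: [3.14, -0.002, 0.592]
ft_force: [0.1, 0.2, 0.2]
opening: 0.0931
grasp_force: 0.0
```

```bash
python3 - <<'E'
from h import *
go([.565,-.1651,.151],toolR(34))
E
```

```text
shift [-0.   -0.04  3.04] turn [ 0.01 -0.03 -0.02] len mm 76.0 t 10.6
```

Call:
send_rows --targets '[[[0,-0.04,0.4],[0,0,0]],[[0,-0.04,1.1],[0,0,0]],[[0,-0.04,1.8],[0,0,0]],[[0,-0.04,2.4],[0,0,0]],[[0,-0.04,2.8],[0,0,0]],[[0,-0.04,3.04],[0,0,0]],[[0,-0.04,3.04],[0,0,0]],[[0,-0.04,3.04],[0,0,0]]]'

```text
time: 11.4
tcp_pos: [0.565, -0.1651, 0.1506]
orientation: [3.141, -0.002, 0.592]
ft_force: [-0.6, 0.1, -0.4]
opening: 0.0933
grasp_force: 0.0
```

Call:
send_rows --targets '[[[0,0,0],[0,0,0]],[[0,0,0],[0,0,0]],[[0,0,0],[0,0,0]],[[0,0,0],[0,0,0]],[[0,0,0],[0,0,0]],[[0,0,0],[0,0,0]],[[0,0,0],[0,0,0]],[[0,0,0],[0,0,0]],[[0,0,0],[0,0,0]],[[0,0,0],[0,0,0]]]' --hand 1 --grip_force 25

```text
time: 12.4
tcp_pos: [0.5648, -0.165, 0.1501]
orientation: [3.141, -0.002, 0.592]
ft_force: [-0.2, 0.3, -0.4]
opening: 0.0359
grasp_force: 25.0
```

Call:
send_rows --targets '[[[0,0,-0.3],[0,0,0]],[[0,0,-0.9],[0,0,0]],[[0,0,-1.7],[0,0,0]],[[0,0,-2.5],[0,0,0]],[[0,0,-3.3],[0,0,0]],[[0,0,-4.1],[0,0,0]],[[0,0,-4.9],[0,0,0]],[[0,0,-5.5],[0,0,0]],[[0,0,-5.8],[0,0,0]],[[0,0,-6],[0,0,0]],[[0,0,-6],[0,0,0]]]'

```text
time: 13.5
tcp_pos: [0.5646, -0.1652, 0.3004]
orientation: [3.141, -0.002, 0.592]
ft_force: [-1.0, -0.3, -0.9]
opening: 0.0362
grasp_force: 25.0
```

```bash
python3 - <<'E'
from h import *
lab=seat+.0042*s_-.0012*np.cross(n_,s_)+.047*n_
print(lab)
print(pose()[2]['opening'],pose()[2]['grasp_force'])
# tool yaw free: minimal turn: from yaw 34 to something; try several
for y in(34,50,72.9): print(y);go(lab+(.1321+.06)*n_,toolR(y,RY,20))
p,P,T,K=grab('wrist');np.savez('w5.npz',p=p,P=P,T=T,K=K);save('w5.png',p)
E
```

```text
[0.54075507 0.28341924 0.09010204]
0.03620952423970531 24.96768683195114
34
shift [  7.56 -17.47   1.2 ] turn [-3.11  2.49 -0.02] len mm 477.0 t 13.5
50
shift [  7.56 -17.47   1.2 ] turn [-3.43  2.04 -3.19] len mm 477.0 t 13.5
72.9
shift [  7.56 -17.47   1.2 ] turn [-3.83  1.34 -7.72] len mm 477.0 t 13.5
```

View pics/w5.png

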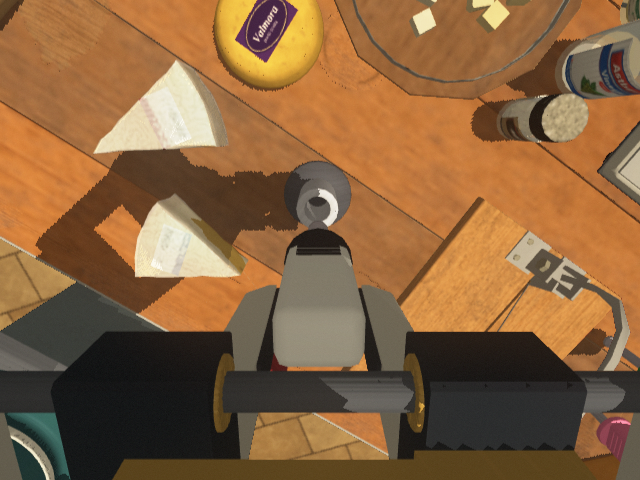

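Call:
send_rows --targets '[[[0.2,-0.5,0],[0,0,0]],[[0.6,-1.4,0],[-0.1,0.1,0]],[[1.2,-2.8,0],[-0.3,0.2,0]],[[1.9,-4.4,0],[-0.6,0.5,0]],[[2.6,-6,0],[-0.9,0.7,0]],[[3.3,-7.6,0],[-1.2,1,0]],[[4,-9.2,0],[-1.6,1.3,0]],[[4.7,-10.8,0],[-2,1.6,0]],[[5.4,-12.4,0.2],[-2.4,1.9,0]],[[6.1,-14,0.5],[-2.7,2.2,0]],[[6.7,-15.4,0.8],[-3,2.4,0]],[[7.2,-16.6,1],[-3.1,2.5,0]]]'

```text
time: 14.75
tcp_pos: [0.4806, 0.2821, 0.2741]
orientation: [2.866, -0.217, 0.623]
ft_force: [0.4, 0.2, -2.3]
opening: 0.0359
grasp_force: 25.0
```

```bash
python3 - <<'E'
from h import *
lab=seat+.0042*s_-.0012*np.cross(n_,s_)+.047*n_
go(lab+(.1321+.05)*n_,toolR(34,RY,20))
E
```

```text
shift [ 0.36 -0.77  0.41] turn [-0.   -0.01 -0.  ] len mm 23.0 t 14.75
```

Call:
send_rows --targets '[[[0.2,-0.4,0.2],[0,0,0]],[[0.36,-0.77,0.4],[0,0,0]],[[0.36,-0.77,0.4],[0,0,0]],[[0.36,-0.77,0.4],[0,0,0]],[[0.36,-0.77,0.4],[0,0,0]],[[0.36,-0.77,0.4],[0,0,0]]]'

```text
time: 15.35
tcp_pos: [0.4834, 0.2988, 0.2633]
orientation: [2.866, -0.218, 0.62]
ft_force: [-0.1, -0.3, -1.5]
opening: 0.0361
grasp_force: 25.0
```

```bash
python3 - <<'E'
from h import *
lab=seat+.0042*s_-.0012*np.cross(n_,s_)+.047*n_
go(lab+(.1321+.05)*n_,toolR(34,RY,20))
p0,r0,s=pose()
w_=np.cross(n_,s_);B=np.stack([s_,w_,n_])
for n in('scene','side'):
    p,P,T,K=grab(n)
    L=(P-lab)@B.T
    # project expected tip & label into image
    C=np.linalg.inv(T)
    def pr(x): c=C[:3,:3]@x+C[:3,3]; return (K@(c/c[2]))[:2]
    tip=p0+r0.apply([0,0,.1321]);print(n,'tip px',pr(tip).round(1),'label px',pr(lab).round(1),'collar px',pr(p0+r0.apply([0,0,.06])).round(1))
    W=L.reshape(-1,3);W=W[np.isfinite(W).all(1)&(np.hypot(W[:,0],W[:,1])<.03)]
    for z0,z1 in((.045,.07),(.07,.1),(.13,.16)):
        m=W[(W[:,2]>z0)&(W[:,2]<z1)];print(' ',z0,len(m),m.mean(0).round(4) if len(m) else '',m.min(0).round(4) if len(m) else '',m.max(0).round(4) if len(m) else '')
    u,v=pr(tip+.0*n_).astype(int);c=p[max(v-60,0):v+60,max(u-70,0):u+70];save('hov_%s.png'%n,cv2.resize(c,None,fx=2.8,fy=4*.7,interpolation=cv2.INTER_CUBIC))
a=cv2.imread('pics/hov_scene.png');b=cv2.imread('pics/hov_side.png');h=min(a.shape[0],b.shape[0]);cv2.imwrite('pics/hov.png',np.hstack([a[:h],b[:h]]))
E
```

```text
shift [-0.02 -0.16  0.04] turn [-0.   -0.01 -0.04] len mm 4.0 t 15.35
scene tip px [225.  144.5] label px [231.8 156.7] collar px [213.1 126.5]
  0.045 23 [ 0.0003 -0.0072  0.0576] [-0.006  -0.0151  0.0519] [0.0068 0.0006 0.0694]
  0.07 37 [ 0.0005 -0.0065  0.0854] [-0.0051 -0.0135  0.0705] [0.0058 0.002  0.0995]
  0.13 129 [ 0.0018 -0.0155  0.1454] [-0.0183 -0.0281  0.1301] [2.040e-02 1.000e-04 1.599e-01]
side tip px [294.5 129.5] label px [299.2 142.9] collar px [286.2 109.9]
  0.045 19 [ 0.0049 -0.0049  0.06  ] [-0.0021 -0.016   0.0513] [0.0119 0.0028 0.07  ]
  0.07 28 [ 0.0049 -0.0041  0.0863] [-0.0007 -0.0101  0.0704] [0.0104 0.005  0.0997]
  0.13 113 [ 0.0082 -0.0131  0.1436] [-0.0142 -0.0252  0.1302] [0.0249 0.0079 0.1597]
```

View pics/hov.png

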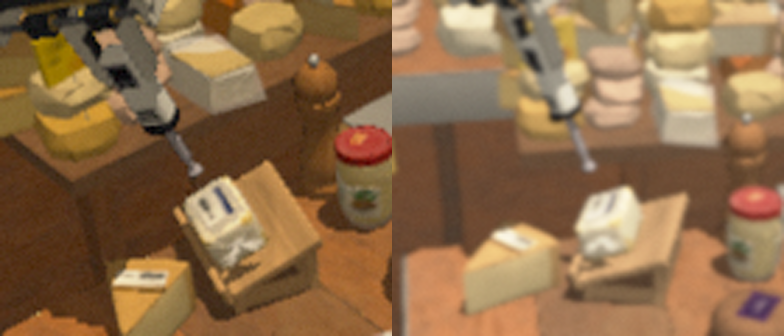

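The scene and side crops show the disc at scene-crop (195,172) and side-crop (590,165), 50 mm off the label and square to it. I correct 4 mm sideways and descend.

Call:
send_rows --targets '[[[0,-0.08,0.2],[0,0,0]],[[0,-0.16,0.5],[0,0,0]],[[0,-0.16,0.9],[0,0,0]],[[0,-0.16,1.2],[0,0,0]],[[0,-0.16,1.4],[0,0,0]],[[0,-0.16,1.5],[0,0,0]],[[0,-0.16,1.5],[0,0,0]],[[0,-0.16,1.5],[0,0,0]],[[0,-0.16,1.5],[0,0,0]],[[0,-0.16,1.5],[0,0,0]]]'

```text
time: 16.45
tcp_pos: [0.4933, 0.2991, 0.2267]
orientation: [2.866, -0.218, 0.622]
ft_force: [0.5, -0.5, -1.1]
opening: 0.0359
grasp_force: 25.0
```

```bash
python3 - <<'E'
from h import *
lab=seat+.0042*s_-.0012*np.cross(n_,s_)+.047*n_
go(lab+(.1321)*n_,toolR(34,RY,20))
E
```

```text
shift [-0.03  0.03  0.54] turn [-0.   -0.01 -0.02] len mm 13.0 t 16.45
```

Call:
send_rows --targets '[[[0,0,0.1],[0,0,0]],[[0,0,0.22],[0,0,0]],[[0,0,0.34],[0,0,0]],[[0,0,0.44],[0,0,0]],[[0,0,0.48],[0,0,0]],[[0,0,0.48],[0,0,0]],[[0,0,0.48],[0,0,0]],[[0,0,0.48],[0,0,0]]]'

```text
time: 17.25
tcp_pos: [0.4972, 0.2979, 0.2153]
orientation: [2.866, -0.217, 0.622]
ft_force: [-0.3, -0.9, -1.0]
opening: 0.036
grasp_force: 25.0
```

Call:
send_rows --targets '[[[0,0,0.05],[0,0,0]],[[0,0,0.1],[0,0,0]],[[0,0,0.15],[0,0,0]],[[0,0,0.2],[0,0,0]],[[0,0,0.25],[0,0,0]],[[0,0,0.29],[0,0,0]],[[0,0,0.29],[0,0,0]],[[0,0,0.29],[0,0,0]],[[0,0,0.29],[0,0,0]],[[0,0,0.29],[0,0,0]]]'

```text
time: 18.25
tcp_pos: [0.4996, 0.2972, 0.2085]
orientation: [2.866, -0.217, 0.622]
ft_force: [-0.5, 0.4, 2.5]
opening: 0.0359
grasp_force: 25.0
```

```bash
python3 - <<'E'
from h import *
w_=np.cross(n_,s_);B=np.stack([s_,w_,n_])
lab=seat+.0042*s_-.0012*w_+.047*n_
go(lab+(.1321)*n_,toolR(34,RY,20))
F=[]
for n in('scene','side','wrist'):
    p,P,T,K=grab(n);L=(P-lab)@B.T;np.savez('f_%s.npz'%n,p=p,L=L)
    F.append(np.array(bot.sense()['ft_force'])@n_)
    W=L.reshape(-1,3);W=W[np.isfinite(W).all(1)]
    m=W[(abs(W[:,2])<.006)&(abs(W[:,0])<.04)&(abs(W[:,1])<.055)];print(n,len(m),'top z',np.median(m[:,2]),cv2.minAreaRect((m[:,:2]*1000).astype(np.float32)))
    a=W[np.hypot(W[:,0],W[:,1])<.03]
    for z0,z1 in((.02,.045),(.05,.075),):
        m=a[(a[:,2]>z0)&(a[:,2]<z1)];print(z0,len(m),m.mean(0).round(4) if len(m) else'')
print(F)
a=np.load('f_scene.npz')['p'][90:240,150:330];save('fin.png',cv2.resize(a,None,fx=4,fy=4,interpolation=cv2.INTER_CUBIC))
E
```

```text
shift [-0.02  0.04 -0.24] turn [-0.   -0.   -0.02] len mm 6.0 t 18.25
scene 318 top z -0.0007432604497338188 ((-3.751283645629883, -4.021232604980469), (91.47532653808594, 57.53765106201172), 89.2529067993164)
0.02 26 [-0.0033 -0.0037  0.0313]
0.05 60 [-0.0034 -0.0122  0.0686]
side 200 top z 0.001191449330393011 ((1.3254928588867188, -3.5858840942382812), (59.90605545043945, 92.61553955078125), 2.318147659301758)
0.02 26 [ 0.0013 -0.0016  0.0327]
0.05 41 [ 0.0038 -0.0077  0.0675]
wrist 5077 top z -0.0003899613673528374 ((0.27071380615234375, -0.4155540466308594), (58.98218536376953, 86.5058822631836), 0.5559756755828857)
0.02 0 
0.05 812 [0.0097 0.0115 0.0721]
[np.float64(1.6615235998632794), np.float64(1.3396424224417192), np.float64(2.097536272638145)]
```

View pics/fin.png

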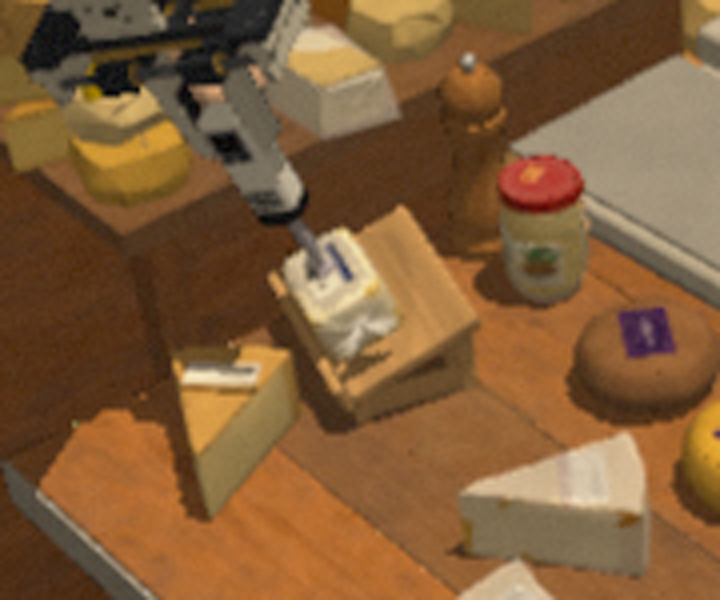

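The disc presses on the label with about 3 N (half travel). The final picture shows the probe square at crop (315,262), and the block is still within 1 mm of where it was placed.

```bash
python3 -c "
from h import *
print(bot.job_done())"
```

```text
the job is handed in; nothing more can be done
None
```

I handed the job in with the block flat on the riser along the lip and the held thermometer's disc pressed square on the label at about 3 N, roughly half its travel; the hand-in returned no verdict.

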